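Sweep the loose jar lids into the lid box

TASK

Clear the sorting board: with the closed fingers, sweep the three loose jar lids along the board and off its open end into the empty open box that stands there, not into the crate of jars at the other end. Slide the lids without lifting them or flicking them away, and leave the honey jar and the tea carton standing where they are on the board.

Things in the scene. Friction and masses are not known exactly. Their poses are not given: they have to be found in the camera images.
- board: fixed raised plywood sorting board, 270 mm (its x) by 360 mm (its y), flat top 60 mm above the counter. Origin: centre of its underside, at counter height; x points roughly away from the robot. A wooden rim 10 mm thick, standing 14 mm above the top, runs along both long sides (inner faces at x = -125 and +125 mm); both short ends, at y = -180 and +180 mm, are open, without a rim
- lid_box: fixed empty open-topped blue plastic box for the lids, 250 mm (x) by 130 mm (y), 45 mm high, walls and floor about 4 mm, so its rim is 15 mm lower than the board's top. It stands at one of the board's two open ends (either +y or -y; it varies), 2 mm from it and in line with it, its centre 247 mm from the board's centre along the board's y. Origin: centre of its underside; axes parallel to the board's
- jar_crate: fixed blue plastic crate of the same size as the lid box at the board's other open end, holding a row of three upright amber glass jars (64 mm wide, steel caps, tops 82 mm above the counter, that is 22 mm above the board's top; 30 mm of free space between the crate's outer edge and the jars). Origin: centre of its underside. No lid belongs in it
- lid0: loose flat steel jar lid, a plain disc 44 mm in diameter and 12 mm high, 10 to 21 g, lying flat on the board at the start; it slides when pushed from the side. Origin: centre of its underside, z up. The three lids are alike, at least 70 mm apart along the board (centre to centre)
- lid1: loose flat steel jar lid, a plain disc 44 mm in diameter and 12 mm high, 10 to 21 g, lying flat on the board at the start; it slides when pushed from the side. Origin: centre of its underside, z up. The three lids are alike, at least 70 mm apart along the board (centre to centre)
- lid2: loose flat steel jar lid, a plain disc 44 mm in diameter and 12 mm high, 10 to 21 g, lying flat on the board at the start; it slides when pushed from the side. Origin: centre of its underside, z up. The three lids are alike, at least 70 mm apart along the board (centre to centre)
- honey_jar: bystander: small upright amber glass honey jar with a white cap, 48 mm in diameter, 60 mm high, 0.2 kg, loose, standing on the board beside its far rim (board x about +90 mm), at any place along it; the lids lie nearer the robot and can be pushed straight along the board past it. Origin: centre of its underside
- tea_carton: bystander: small upright plain cardboard tea carton, 40 mm (x) by 50 mm (y), 55 mm high, 0.1 kg, loose, also standing on the board beside its far rim, to one side of the honey jar. Origin: centre of its underside

How it is judged:
By the outcome, as a careful person would: the job done as asked, in the order asked, and still so for the second after the job is handed in, with the robot touching nothing.
It also fails if it takes over 64 s, if anything falls off the work surface, if the arm or the gripper's body presses on something with over 40 N, if the wrist force passes 120 N, or if a joint passes its speed limit or range.

ROBOT

A 6-joint arm with a two-finger parallel gripper is mounted at the origin on the work surface. World frame = base frame: x ahead of the robot, y to its left, z up, the work surface at z = 0. Lengths are in m, angles in rad, forces in N, time in s.
With the tool pointing down it reaches from about 0.35 to 0.8 m from the base axis. Payload 7.3 kg.
Tool frame: the origin (TCP) lies between the finger pads; the fingertips stand 25 mm ahead of it and the grasp point (between the pads) lies 6 mm ahead of it (r.tip_extent is the distance from the TCP to the fingertips, in m); z points along the fingers, y is the direction in which the jaws open and shut (so a half turn about z gives the same grasp; the last joint's range is limited). The gripper opens to 85 mm and grips with 20 to 120 N. Pads are 22 mm wide; open, the fingers measure 114 mm over their backs; the gripper's body (76 mm by 85 mm) begins 54 mm behind the grasp point. The pads swing forward as they close: fully open they stand 13 mm farther back than shut.
Start: joints at [-1.369, 0.342, 1.524, -0, 1.275, -0.146], TCP at [0.179, -0.494, 0.256] pointing down, gripper open.
Joint ranges: [-2.53, 2.53], [-0.77, 2.02], [0.04, 2.7], [-1, 4.14], [0.28, 2.66], [-3.11, 3.11]. Speed limits (rad/s): [2.57, 2.57, 3.14, 3.14, 3.14, 3.14].

INTERFACE

Orientations are given as a unit quaternion [x, y, z, w].
In Python, from workcell import r, command_gripper, optics gives the robot as it stands. The module is installed in compiled form; this text tells all that it offers. Calls block until the motion is done:
- r.reach(position, orientation): joint-space move of the TCP to a pose.
- r.move_straight(position, orientation=None, speed=0.15, max_force=None): straight line of the TCP; orientation=None keeps the orientation; speed is the mean speed in m/s. With max_force (N) it stops when the force on the tool has changed by that much, and returns True; else False.
- r.movej(angles): joint-space move.
- command_gripper(opening, force=None): finger opening in m; force is the grip in N (None keeps the last); returns when the fingers have stopped.
- r.hold(seconds).
- r.solve_ik(position, orientation): joint angles nearest the present ones, or None.
- r.read_state(): the state.
- optics.get_image(name): name is "scene" or "side" or "wrist"; returns (picture, depth): 480x640x3 uint8, red, green, blue; 480x640 float32, m along the optical axis (not along the pixel's ray), 0 where there is no reading.
- optics.camera_model(name): a dict with "K" (3x3 intrinsics, pixels), "R" (3x3) and "t" (3): a world point X has camera coordinates R X + t; the wrist camera has in their place "tool_from_camera" (4x4, takes a point from camera to tool coordinates, whose origin is the TCP and whose axes are the flange's). Camera axes: x right, y down, z forward; pixel columns grow to the right and rows downward; lengths in m; the calibration is good to about 2 mm. A picture is of the moment at which its call begins: read the wrist's pose just before it. camera_model takes no time and is no camera call.
A pose or a line that the arm cannot do raises r.PlanningError and nothing moves.
- r.finish_job(): hands the job in, once; it reports no verdict.
The state is a dict: "time_s": time; "joint_positions": joint angles; "dq": joint speeds; "tau": joint torques, N m; "eef_pos": TCP position; "eef_rot": TCP orientation; "contact_force": force on the tool from outside, world axes, zero at the start; "torque": the same for the moment, N m; "grip_width": finger opening in m.
Only numpy, scipy, OpenCV 4.12 (cv2) and the standard library are available. Lean on these libraries where they do the work, as an engineer would, in place of code of your own. Each camera call takes 0.05 s, during which the arm holds its last target.

## Working session

There is one attempt and no reset: what is moved stays moved. The work goes in short steps, each a Python script; the robot and the scene stay as the last script left them, time stands still between calls to the robot, and variables do not carry over. Pictures are saved under pics/ and viewed, and the job is handed in when it is done.

```bash
mkdir -p pics
python3 - <<'E'
from workcell import r, command_gripper, optics
import cv2,numpy as np
for n in ["scene","side"]:
    im,d=optics.get_image(n); cv2.imwrite(f"pics/{n}0.png",im[:,:,::-1]); np.save(f"{n}0.npy",d); m=optics.camera_model(n); print(n,m)
s=r.read_state(); print(s["time_s"],s["eef_pos"],s["eef_rot"],r.tip_extent)
E
```

```text
scene {'K': array([[455.01027626,   0.        , 316.32815518],
       [  0.        , 455.01027626, 238.61809899],
       [  0.        ,   0.        ,   1.        ]]), 'R': array([[-0.2065785 ,  0.97841636, -0.00517205],
       [ 0.68554383,  0.14096704, -0.71425343],
       [-0.69810815, -0.15109507, -0.69986805]]), 't': array([ 0.12385777, -0.37961975,  1.2808364 ])}
side {'K': array([[500.54193374,   0.        , 321.57451607],
       [  0.        , 500.54193374, 234.82123897],
       [  0.        ,   0.        ,   1.        ]]), 'R': array([[-0.94345946, -0.33121363,  0.01348276],
       [-0.25514586,  0.69961243, -0.66741519],
       [ 0.2116243 , -0.63311925, -0.74456375]]), 't': array([0.55726287, 0.18173636, 0.86674494])}
0.1 [ 0.1788788  -0.49326783  0.25570495] [ 9.84917310e-01  1.73024423e-01 -4.27350549e-05 -6.63324173e-04] 0.025
```

View pics/scene0.png

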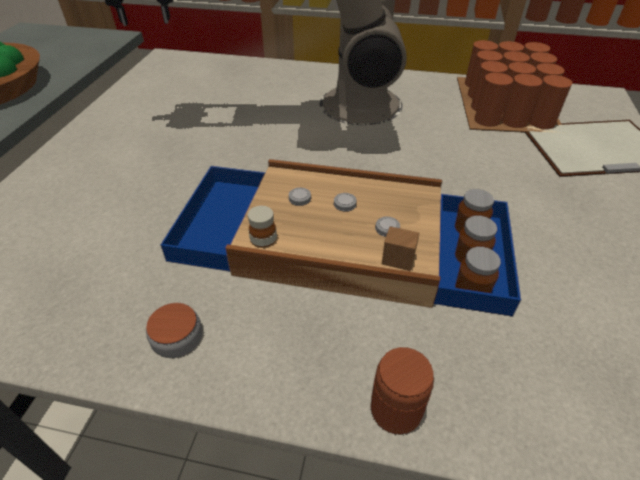

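View pics/side0.png

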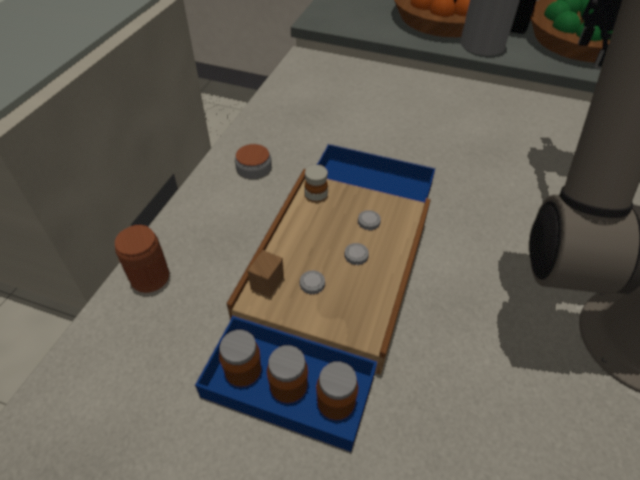

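The empty box is at image left in the scene view (-y), and the jars are at the +y end. The lids are at about (300,196), (345,201) and (387,226). The honey jar is at (262,225) and the carton at (401,247). Next I'll enlarge these areas to measure them.

Run:
```python
import cv2
a=cv2.imread("pics/scene0.png")[150:310,160:450]; cv2.imwrite("pics/sc.png",cv2.resize(a,(797,440),interpolation=cv2.INTER_CUBIC))
a=cv2.imread("pics/side0.png")[140:370,220:440]; cv2.imwrite("pics/si.png",cv2.resize(a,(573,599),interpolation=cv2.INTER_CUBIC))
```

```text
(no output)
```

View pics/sc.png

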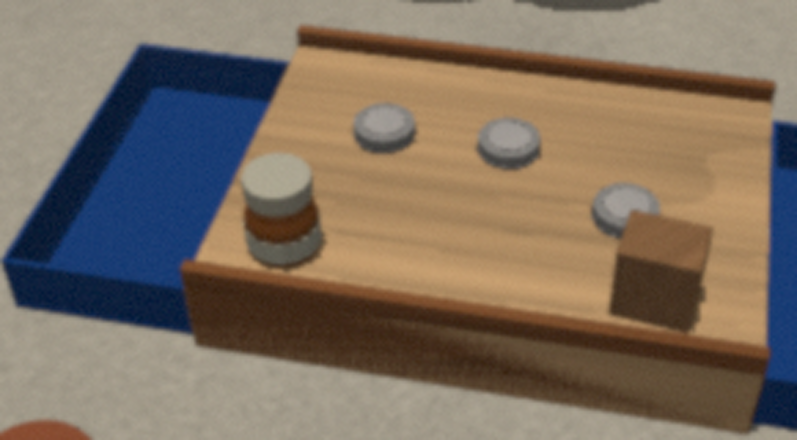

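View pics/si.png

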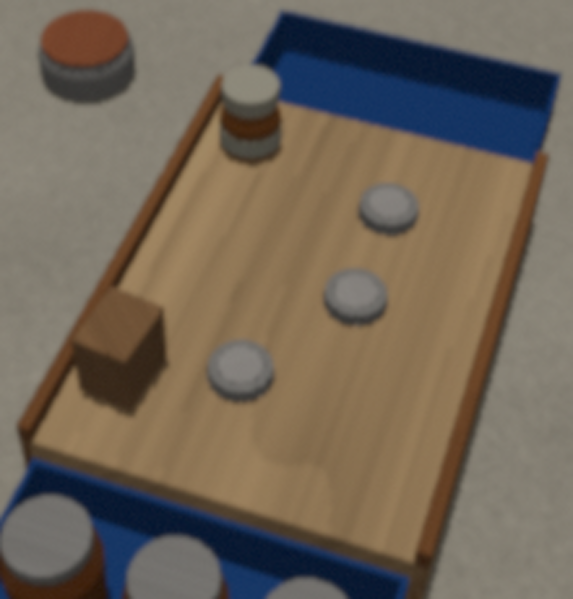

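```bash
cat > h.py <<'E'
import numpy as np
from workcell import r, command_gripper, optics
def ray(n,uv,z):
    m=optics.camera_model(n);R=m["R"];t=m["t"]
    c=-R.T@t; d=R.T@np.linalg.inv(m["K"])@np.array([uv[0],uv[1],1.])
    return c+d*(z-c[2])/d[2]
E
python3 - <<'E'
from h import *
np.set_printoptions(precision=4,suppress=True)
sc=lambda p:(160+p[0]/2.748-.3,150+p[1]/2.75-.3)
si=lambda p:(220+p[0]/2.605-.3,140+p[1]/2.604-.3)
for nm,z,a,b in [("lid0",.072,(385,122),(389,204)),("lid1",.072,(509,138),(356,291)),("lid2",.072,(627,204),(240,365)),
  ("honey",.12,(278,172),(251,84)),("carton",.115,(670,242),(122,325)),
  ("rimNear-y",.074,(300,28),(547,152)),("rimNear+y",.074,(773,84),(432,562)),("rimFar-y",.074,(185,265),(217,80)),("rimFar+y",.074,(768,352),(23,428))]:
    print(nm,ray("scene",sc(a),z)[:2],ray("side",si(b),z)[:2])
print(r.read_state()["joint_positions"])
E
```

```text
lid0 [ 0.5135 -0.0504] [ 0.5133 -0.0496]
lid1 [0.5134 0.0378] [0.5121 0.0383]
lid2 [0.5646 0.1244] [0.5654 0.125 ]
honey [ 0.6319 -0.0883] [ 0.6344 -0.0875]
carton [0.6401 0.1522] [0.6349 0.151 ]
rimNear-y [ 0.4177 -0.1402] [ 0.415  -0.1416]
rimNear+y [0.4171 0.2154] [0.4111 0.222 ]
rimFar-y [ 0.6779 -0.1389] [ 0.6792 -0.1326]
rimFar+y [0.677  0.2164] [0.6758 0.2187]
[-1.369   0.3427  1.5249 -0.0001  1.2754 -0.146 ]
```

```bash
cat >> h.py <<'E'
TIP=0.025
def sweep(x,y0,q,x1=None):
    z=.0645+TIP; x1=x if x1 is None else x1
    r.reach([x,y0,.16],q)
    if r.move_straight([x,y0,z],q,speed=.08,max_force=8): print("contact on descent",r.read_state()["eef_pos"])
    print("down",r.read_state()["eef_pos"])
    st=r.move_straight([x1,-.125,z],q,speed=.07,max_force=15)
    st2=False if st else r.move_straight([x1,-.150,z],q,speed=.05,max_force=15)
    s=r.read_state(); print("swept",st,st2,s["eef_pos"],s["contact_force"],s["time_s"])
    r.move_straight([x1,r.read_state()["eef_pos"][1],.17],q,speed=.15)
E
python3 - <<'E'
from h import *
import cv2
m=optics.camera_model("wrist");print(m["tool_from_camera"].round(3))
for q in ([.70711,.70711,0,0],[.70711,-.70711,0,0]): print([None if j is None else np.round(j,2) for j in (r.solve_ik([.513,y,.16],q) for y in (-.15,-.006,.17))])
E
```

```text
[[-0.001 -0.963 -0.271  0.07 ]
 [ 1.    -0.001 -0.001 -0.   ]
 [ 0.    -0.271  0.963 -0.118]
 [ 0.     0.     0.     1.   ]]
[array([-0.43,  0.46,  1.64, -0.  ,  1.05, -0.43]), array([-0.16,  0.42,  1.69, -0.  ,  1.03, -0.16]), array([ 0.18,  0.47,  1.62, -0.  ,  1.06,  0.18])]
[array([-0.43,  0.46,  1.64, -0.  ,  1.05,  2.71]), array([-0.16,  0.42,  1.69, -0.  ,  1.03,  2.98]), array([ 0.18,  0.47,  1.62, -0.  ,  1.06, -2.96])]
```

Run:
```python
from h import *
import cv2
command_gripper(0.0,30)
print(r.read_state()["grip_width"])
q=[.70711,.70711,0,0]
r.reach([.5135,-.006,.22],q)
sweep(.5135,-.007,q)
im,d=optics.get_image("scene"); cv2.imwrite("pics/a1.png",im[:,:,::-1])
im,d=optics.get_image("side"); cv2.imwrite("pics/b1.png",im[:,:,::-1])
```

```text
0.00011992898425555138
down [ 0.51387997 -0.00703961  0.08996966]
swept False False [ 0.51337831 -0.15016098  0.08942025] [-0.12014033  0.27931152 -0.86711438] 6.8583
```

View pics/a1.png

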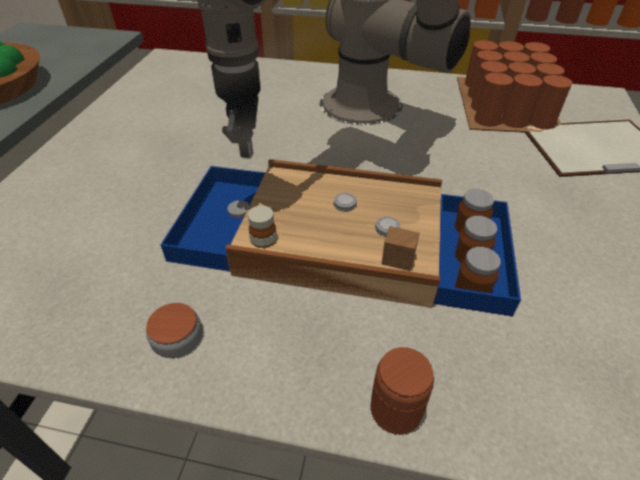

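View pics/b1.png

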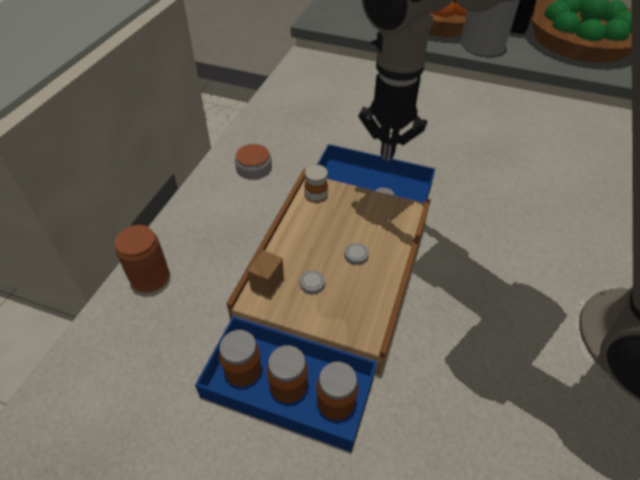

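Lid0 lies in the box (scene 238,208), and the honey jar, the carton and the other two lids haven't moved. Next is lid1.

Run:
```python
from h import *
import cv2
q=[.70711,.70711,0,0]
sweep(.513,.081,q)
im,d=optics.get_image("scene"); cv2.imwrite("pics/a2.png",im[:,:,::-1])
```

```text
down [0.51337063 0.08095041 0.08994167]
swept False False [ 0.51291575 -0.15017315  0.08945119] [-0.29896296 -0.01047768 -0.28015473] 13.3417
```

View pics/a2.png

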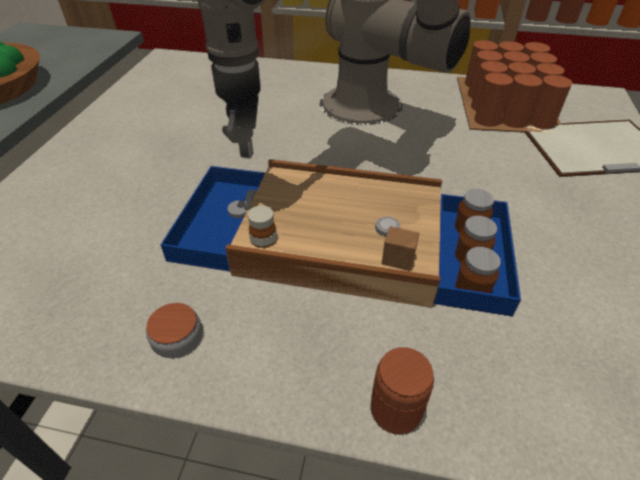

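Run:
```python
from h import *
import cv2
im,d=optics.get_image("side"); cv2.imwrite("pics/b2.png",im[:,:,::-1])
a=cv2.imread("pics/a2.png")[160:280,160:300]; b=cv2.imread("pics/b2.png")[140:260,300:440]
cv2.imwrite("pics/c2.png",cv2.hconcat([cv2.resize(v,(400,343),interpolation=cv2.INTER_CUBIC) for v in (a,b)]))
```

```text
(no output)
```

View pics/c2.png

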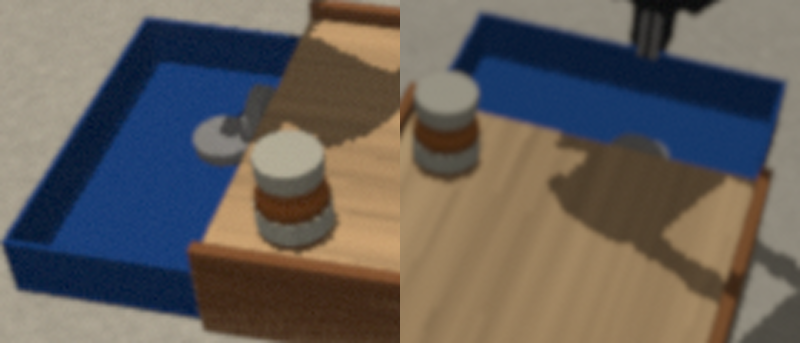

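Lid1 went into the box too. It is leaning on edge by the board end (crop 260,110). Now lid2, then I'll check how the leaning lid sits.

Run:
```python
from h import *
import cv2
q=[.70711,.70711,0,0]
r.reach([.555,.10,.17],q)
sweep(.565,.171,q,.563)
ims=[]
r.reach([.50,-.05,.30],q)
p=r.read_state(); print(p["time_s"])
for n in ["scene","side","wrist"]:
    im,d=optics.get_image(n); cv2.imwrite(f"pics/{n}3.png",im[:,:,::-1]); np.save(n+"3.npy",d)
a=cv2.imread("pics/scene3.png")[160:280,160:300]; b=cv2.imread("pics/side3.png")[140:260,300:440]
cv2.imwrite("pics/c3.png",cv2.hconcat([cv2.resize(v,(400,343),interpolation=cv2.INTER_CUBIC) for v in (a,b)]))
```

```text
down [0.56539529 0.17105221 0.09005153]
swept False False [ 0.56289701 -0.15019136  0.08943361] [-0.77099859  0.3536055  -0.82841666] 21.5667
22.9833
```

View pics/c3.png

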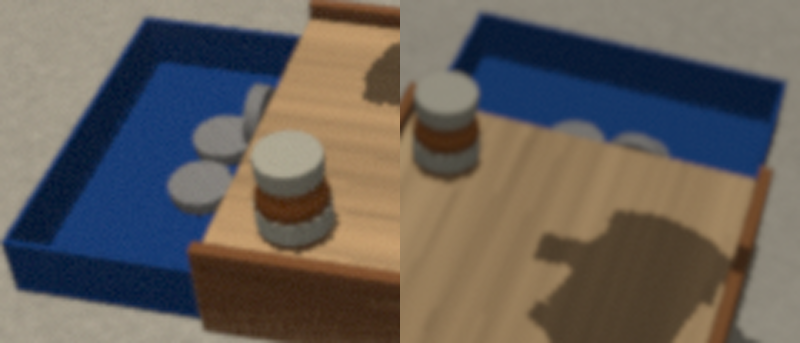

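View pics/scene3.png

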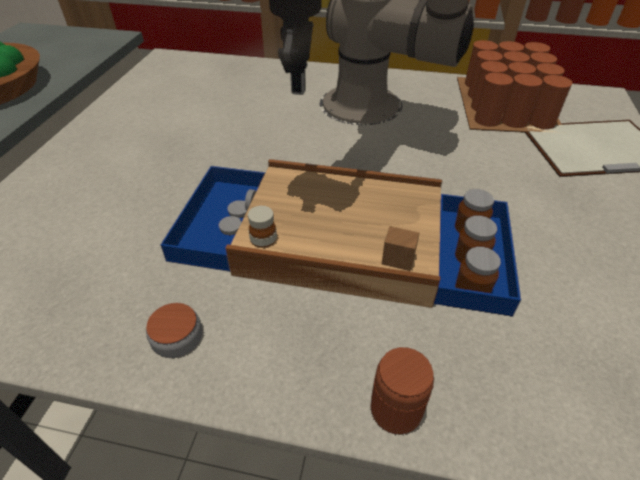

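View pics/wrist3.png

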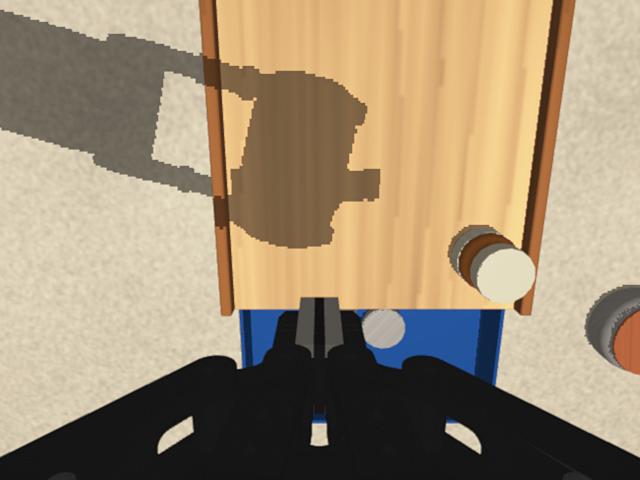

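The board holds only the honey jar and carton. Two lids lie flat in the box and one leans at scene (250,200). I'll check its height and position from the depth, and take a clear wrist view.

Run:
```python
from h import *
import cv2
from scipy.spatial.transform import Rotation as Ro
np.set_printoptions(precision=3,suppress=True)
q=[.70711,.70711,0,0]
r.reach([.50,-.24,.30],q)
s=r.read_state(); im,d=optics.get_image("wrist"); cv2.imwrite("pics/w4.png",im[:,:,::-1])
# scene depth of leaning lid
d=np.load("scene3.npy"); m=optics.camera_model("scene");K=m["K"]
I=cv2.imread("pics/scene3.png")
for v in range(188,212,2):
  row=[]
  for u in range(246,256,2):
    z=d[v,u]; c=np.linalg.inv(K)@[u,v,1]*z; w=m["R"].T@(c-m["t"]); row.append(f"{u}:{w[0]:.3f},{w[1]:.3f},{w[2]:.3f},{int(I[v,u].max())-int(I[v,u].min())}")
  print(v,row)
```

```text
188 ['246:0.436,-0.193,0.005,92', '248:0.433,-0.189,0.004,84', '250:0.434,-0.184,0.005,69', '252:0.433,-0.180,0.004,82', '254:0.430,-0.176,0.003,85']
190 ['246:0.443,-0.191,0.005,81', '248:0.508,-0.158,0.061,33', '250:0.506,-0.155,0.060,1', '252:0.505,-0.151,0.059,8', '254:0.502,-0.148,0.057,19']
192 ['246:0.449,-0.189,0.005,54', '248:0.513,-0.157,0.060,3', '250:0.513,-0.153,0.060,7', '252:0.514,-0.148,0.062,6', '254:0.505,-0.147,0.055,6']
194 ['246:0.457,-0.186,0.006,33', '248:0.518,-0.155,0.059,7', '250:0.516,-0.152,0.058,8', '252:0.517,-0.147,0.059,5', '254:0.507,-0.147,0.052,30']
196 ['246:0.525,-0.157,0.059,8', '248:0.521,-0.155,0.056,7', '250:0.520,-0.151,0.056,7', '252:0.515,-0.149,0.053,9', '254:0.522,-0.141,0.059,60']
198 ['246:0.524,-0.158,0.053,1', '248:0.525,-0.154,0.054,7', '250:0.524,-0.150,0.055,5', '252:0.518,-0.148,0.050,27', '254:0.530,-0.139,0.061,72']
200 ['246:0.528,-0.157,0.051,2', '248:0.528,-0.153,0.052,7', '250:0.526,-0.149,0.051,9', '252:0.536,-0.141,0.061,53', '254:0.534,-0.138,0.059,71']
202 ['246:0.530,-0.157,0.048,6', '248:0.531,-0.152,0.049,6', '250:0.528,-0.149,0.047,22', '252:0.542,-0.139,0.060,71', '254:0.541,-0.135,0.060,74']
204 ['246:0.532,-0.157,0.044,7', '248:0.532,-0.152,0.045,8', '250:0.550,-0.140,0.062,51', '252:0.549,-0.137,0.061,75', '254:0.549,-0.133,0.062,74']
206 ['246:0.533,-0.157,0.040,5', '248:1.180,0.126,0.626,22', '250:0.554,-0.139,0.060,66', '252:0.553,-0.136,0.060,68', '254:0.551,-0.132,0.059,58']
208 ['246:1.180,0.126,0.626,6', '248:0.557,-0.143,0.057,47', '250:0.558,-0.138,0.059,62', '252:0.626,-0.106,0.121,36', '254:0.625,-0.103,0.121,29']
210 ['246:0.521,-0.163,0.018,17', '248:0.565,-0.140,0.059,59', '250:0.630,-0.108,0.120,36', '252:0.632,-0.104,0.122,27', '254:0.627,-0.102,0.118,26']
```

View pics/w4.png

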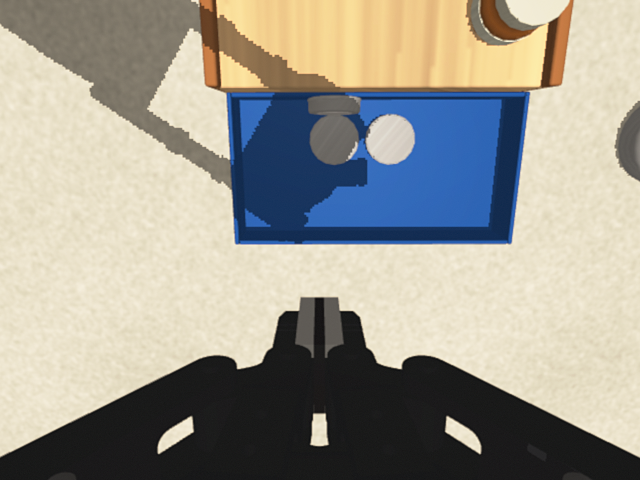

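All three lids are inside the box, but lid1 stands on edge on top of lid0, against the wall. Its top is at z≈0.060, 15 mm above the box rim, so it isn't settled. There's time to tip it flat: touch its top edge lightly with the closed fingertips and draw it toward -y, so it isn't lifted.

Run:
```python
from h import *
import cv2
q=[.70711,.70711,0,0]
r.reach([.513,-.175,.15],q)
r.move_straight([.513,-.164,.062+.012+TIP],q,speed=.08)
c=r.move_straight([.513,-.164,.055+TIP],q,speed=.015,max_force=3)
s=r.read_state(); print("touch",c,s["eef_pos"],s["contact_force"])
if c:
    z=s["eef_pos"][2]
    c2=r.move_straight([.513,-.200,z],q,speed=.04,max_force=12)
    s=r.read_state(); print("drag",c2,s["eef_pos"],s["contact_force"])
p=r.read_state()["eef_pos"]
r.move_straight([.513,p[1],.16],q,speed=.12)
r.reach([.50,-.24,.30],q)
for n in ["wrist","scene"]:
    im,d=optics.get_image(n); cv2.imwrite(f"pics/{n}5.png",im[:,:,::-1]); np.save(n+"5.npy",d)
print(r.read_state()["time_s"])
```

```text
touch False [ 0.51306677 -0.16402777  0.08010034] [0.7335603  0.51537214 0.59549177]
28.4833
```

View pics/wrist5.png

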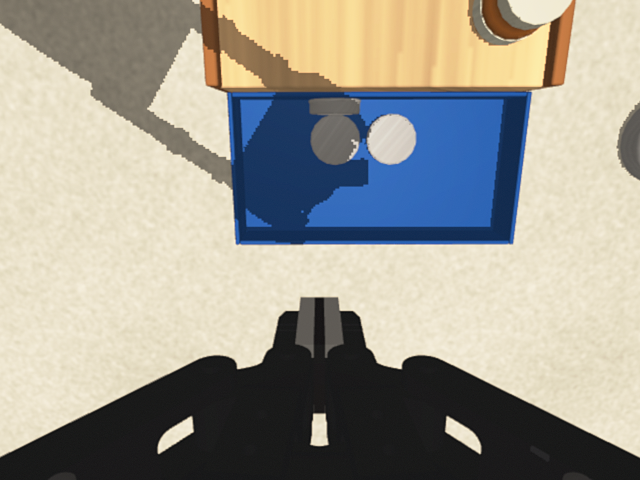

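View pics/scene5.png

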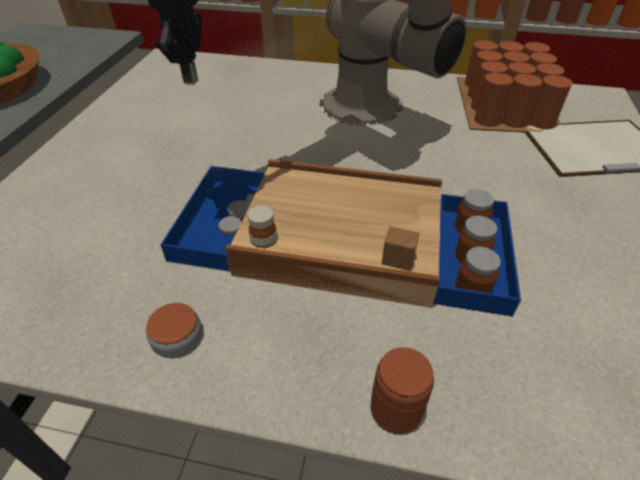

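Run:
```python
from h import *
import cv2
from scipy.spatial.transform import Rotation as Ro
np.set_printoptions(precision=3,suppress=True)
s=r.read_state()
m=optics.camera_model("wrist");T=m["tool_from_camera"];K=m["K"];d=np.load("wrist5.npy");Rm=Ro.from_quat(s["eef_rot"]).as_matrix()
def w(u,v): 
    c=np.linalg.inv(K)@[u,v,1]*d[v,u]; return Rm@(T[:3,:3]@c+T[:3,3])+s["eef_pos"]
for u in (315,334,352):
  for v in range(84,126,3): print(u,v,w(u,v))
print(w(392,139),w(325,145))
a=cv2.imread("pics/wrist5.png")[80:170,220:420]; b=cv2.imread("pics/scene5.png")[180:250,200:300]
cv2.imwrite("pics/c5.png",cv2.vconcat([cv2.resize(a,(640,288),interpolation=cv2.INTER_CUBIC),cv2.resize(b[:45],(640,288),interpolation=cv2.INTER_CUBIC)]))
```

```text
315 84 [ 0.496 -0.139  0.059]
315 87 [ 0.496 -0.141  0.057]
315 90 [ 0.496 -0.141  0.036]
315 93 [ 0.496 -0.144  0.044]
315 96 [ 0.496 -0.146  0.044]
315 99 [ 0.496 -0.149  0.04 ]
315 102 [ 0.496 -0.151  0.04 ]
315 105 [ 0.496 -0.153  0.039]
315 108 [ 0.496 -0.156  0.04 ]
315 111 [ 0.496 -0.158  0.04 ]
315 114 [ 0.496 -0.16   0.024]
315 117 [ 0.496 -0.162  0.004]
315 120 [ 0.496 -0.165  0.003]
315 123 [ 0.496 -0.168  0.002]
334 84 [ 0.511 -0.139  0.059]
334 87 [ 0.511 -0.141  0.059]
334 90 [ 0.512 -0.141  0.033]
334 93 [ 0.512 -0.144  0.045]
334 96 [ 0.512 -0.147  0.044]
334 99 [ 0.512 -0.149  0.05 ]
334 102 [ 0.512 -0.151  0.047]
334 105 [ 0.512 -0.154  0.047]
334 108 [ 0.512 -0.156  0.046]
334 111 [ 0.512 -0.158  0.047]
334 114 [ 0.512 -0.161  0.042]
334 117 [ 0.513 -0.162  0.015]
334 120 [ 0.513 -0.165  0.014]
334 123 [ 0.513 -0.168  0.015]
352 84 [ 0.525 -0.139  0.059]
352 87 [ 0.525 -0.141  0.057]
352 90 [ 0.527 -0.141  0.033]
352 93 [ 0.526 -0.144  0.045]
352 96 [ 0.527 -0.146  0.044]
352 99 [ 0.527 -0.149  0.042]
352 102 [ 0.527 -0.151  0.041]
352 105 [ 0.527 -0.153  0.041]
352 108 [ 0.527 -0.156  0.041]
352 111 [ 0.527 -0.158  0.041]
352 114 [ 0.529 -0.16   0.017]
352 117 [ 0.53  -0.162  0.004]
352 120 [ 0.53  -0.165  0.004]
352 123 [ 0.529 -0.168  0.015]
[ 0.565 -0.182  0.015] [ 0.505 -0.187  0.016]
```

View pics/c5.png

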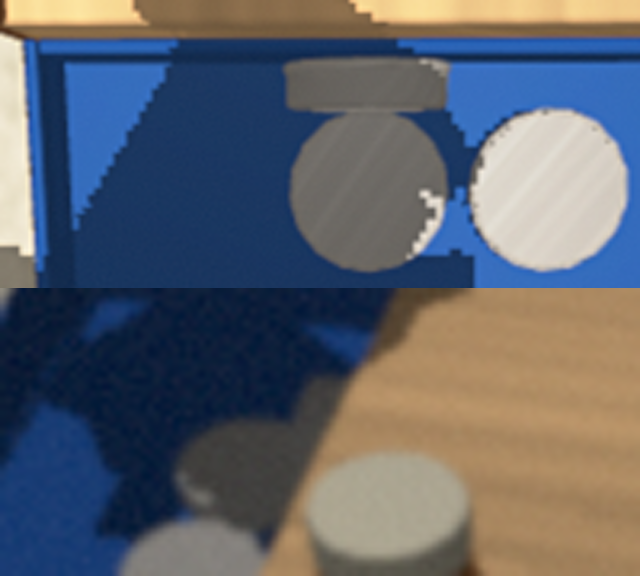

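Lid1 slipped off lid0 and now stands on the box floor between the wall and lid0, with its top at about 0.048, 3 mm above the rim. I'll try the light touch once more, now that it has firm support.

Run:
```python
from h import *
import cv2
q=[.70711,.70711,0,0]
r.reach([.512,-.175,.15],q)
r.move_straight([.512,-.165,.060+TIP],q,speed=.08)
r.hold(.3)
c=r.move_straight([.512,-.165,.044+TIP],q,speed=.015,max_force=3)
s=r.read_state(); print("touch",c,s["eef_pos"],s["contact_force"])
if c:
    z=s["eef_pos"][2]
    c2=r.move_straight([.512,-.205,z],q,speed=.04,max_force=12)
    s=r.read_state(); print("drag",c2,s["eef_pos"],s["contact_force"])
p=r.read_state()["eef_pos"]
r.move_straight([.512,p[1],.16],q,speed=.12)
r.reach([.50,-.24,.30],q)
for n in ["wrist","scene"]:
    im,d=optics.get_image(n); cv2.imwrite(f"pics/{n}6.png",im[:,:,::-1]); np.save(n+"6.npy",d)
print(r.read_state()["time_s"])
```

```text
touch True [ 0.51234229 -0.16527656  0.07276734] [-0.03159812 -0.57918271  4.91822058]
drag False [ 0.51200118 -0.20479965  0.07277268] [ 0.52368328 -0.49721915  0.8998841 ]
34.0167
```

View pics/wrist6.png

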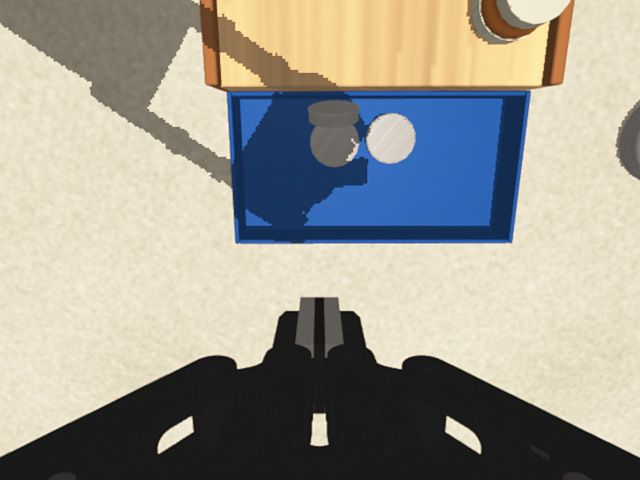

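View pics/scene6.png

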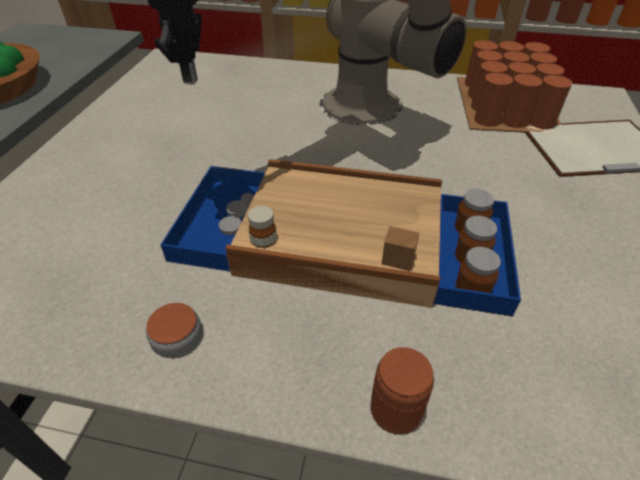

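Run:
```python
from h import *
import cv2
from scipy.spatial.transform import Rotation as Ro
np.set_printoptions(precision=3,suppress=True)
s=r.read_state()
m=optics.camera_model("wrist");T=m["tool_from_camera"];K=m["K"];d=np.load("wrist6.npy");Rm=Ro.from_quat(s["eef_rot"]).as_matrix()
def w(u,v): 
    c=np.linalg.inv(K)@[u,v,1]*d[v,u]; return Rm@(T[:3,:3]@c+T[:3,3])+s["eef_pos"]
for u in (334,):
  for v in range(84,140,2): print(u,v,w(u,v))
for p in ((262.,225),): pass
a=cv2.imread("pics/wrist6.png")[80:170,260:420]
cv2.imwrite("pics/c6.png",cv2.resize(a,(800,450),interpolation=cv2.INTER_CUBIC))
```

```text
334 84 [ 0.511 -0.139  0.059]
334 86 [ 0.511 -0.141  0.058]
334 88 [ 0.512 -0.141  0.045]
334 90 [ 0.512 -0.141  0.025]
334 92 [ 0.512 -0.144  0.045]
334 94 [ 0.512 -0.146  0.045]
334 96 [ 0.512 -0.147  0.042]
334 98 [ 0.513 -0.147  0.016]
334 100 [ 0.513 -0.148  0.003]
334 102 [ 0.513 -0.15   0.015]
334 104 [ 0.513 -0.152  0.022]
334 106 [ 0.512 -0.154  0.027]
334 108 [ 0.512 -0.156  0.033]
334 110 [ 0.512 -0.158  0.039]
334 112 [ 0.512 -0.16   0.046]
334 114 [ 0.512 -0.161  0.049]
334 116 [ 0.512 -0.163  0.048]
334 118 [ 0.512 -0.165  0.047]
334 120 [ 0.512 -0.166  0.047]
334 122 [ 0.512 -0.168  0.045]
334 124 [ 0.512 -0.169  0.047]
334 126 [ 0.512 -0.171  0.046]
334 128 [ 0.513 -0.173  0.015]
334 130 [ 0.513 -0.174  0.016]
334 132 [ 0.513 -0.176  0.016]
334 134 [ 0.513 -0.178  0.015]
334 136 [ 0.513 -0.18   0.015]
334 138 [ 0.501 -0.171  0.416]
```

View pics/c6.png

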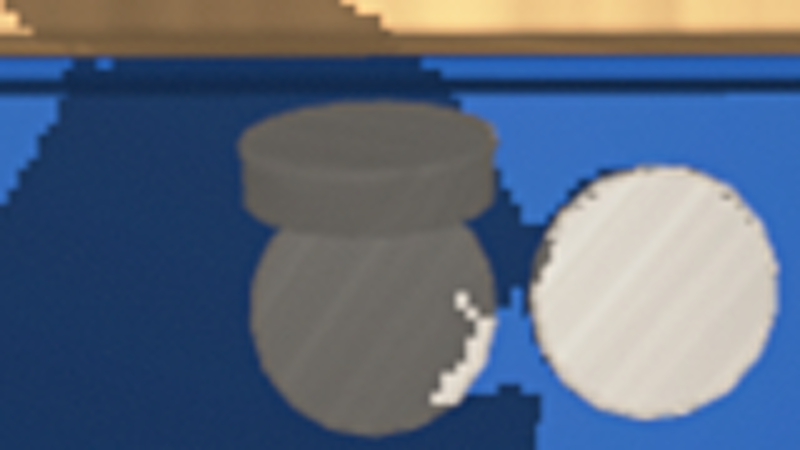

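Lid1 now leans about 20° on lid0, foot by the wall, top at 0.049. Lid0 is what props it up. Sliding lid0 gently in +x along the box floor will let lid1 lie down.

Run:
```python
from h import *
import cv2
q=[.70711,.70711,0,0]
y=-.193; z=.011+TIP
r.reach([.466,y,.15],q)
r.move_straight([.466,y,.08],q,speed=.12)
c=r.move_straight([.466,y,z],q,speed=.06,max_force=6)
print("down",c,r.read_state()["eef_pos"])
if not c:
    c=r.move_straight([.518,y,z],q,speed=.04,max_force=8)
    s=r.read_state(); print("push",c,s["eef_pos"],s["contact_force"])
p=r.read_state()["eef_pos"]
r.move_straight([p[0],p[1],.15],q,speed=.1)
r.reach([.50,-.24,.30],q)
for n in ["wrist","scene","side"]:
    im,d=optics.get_image(n); cv2.imwrite(f"pics/{n}7.png",im[:,:,::-1]); np.save(n+"7.npy",d)
print(r.read_state()["time_s"])
```

```text
down False [ 0.46615023 -0.19310352  0.03611597]
push False [ 0.51784338 -0.19301252  0.03599503] [-0.07471692 -1.08277223 -0.96417993]
39.8833
```

View pics/wrist7.png

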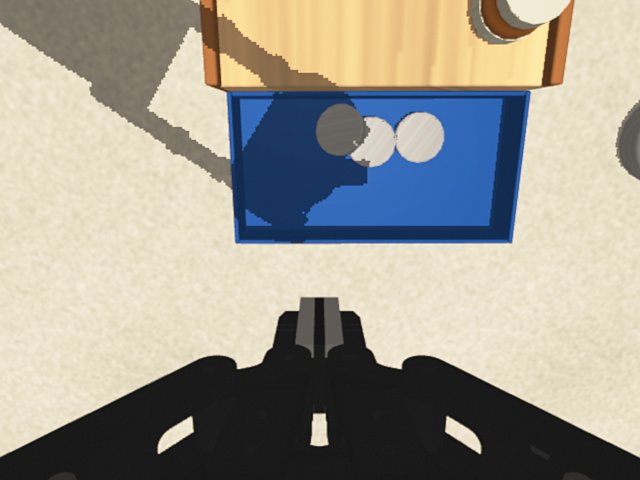

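View pics/scene7.png

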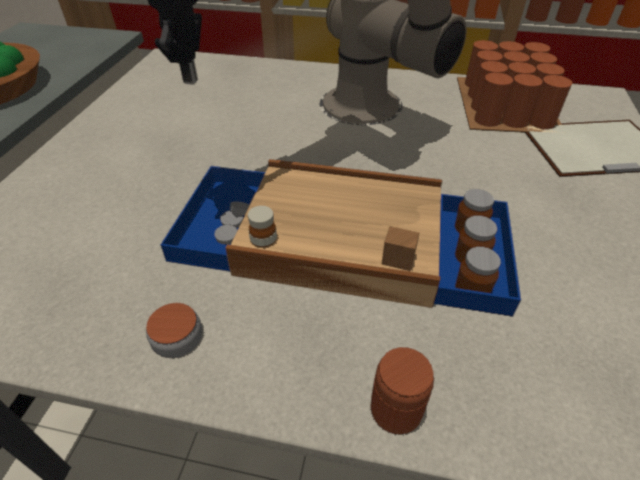

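The wrist view shows all three lids low in the box: lid1 at (340,130), resting partly on lid0 at (375,142), and lid2 at (419,137). The honey jar (262,225) and carton (401,247) look unmoved in the scene view. I'm handing in.

Run:
```python
from h import *
import cv2
a=cv2.imread("pics/scene0.png").astype(int);b=cv2.imread("pics/scene7.png").astype(int)
for n,s in (("honey",np.s_[205:235,248:276]),("carton",np.s_[230:266,384:420])): print(n,abs(a[s]-b[s]).mean().round(1))
r.finish_job()
```

```text
honey 1.7
carton 2.6
the job is handed in; nothing more can be done
```

All three lids are in the empty box at the board's -y end, and I handed the job in at about 40 s of the 64 s limit. I swept each lid along the board and off that end with the closed fingers, one sweep per lid.

- **Extra step:** The second lid landed on edge on top of the first, against the box wall, with its top 15 mm above the box rim. I fixed this inside the box without lifting anything. The first fingertip touch dropped it to the box floor and the second tilted it. Sliding the first lid sideways then let it lie down.
- **Lids:** The last wrist picture shows all three low in the box. Two look flat, and the second rests partly on the first. I did not measure its height again after that last push.
- **Board:** Only the honey jar and tea carton remain on it. Before and after pictures of both differ only slightly (mean 1.7 and 2.6 grey levels), so they look unmoved.
- **Jar crate:** It shows no lids and looks untouched.
- **Forces:** The highest contact force I read was about 5 N, during the second touch; I did not log the peak during the sweeps. No sweep reached its 15 N stop.

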